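Lay out the job kit: stacked fastener bins and tape measure round the job book

ROBOT

A 7-joint arm with a two-finger parallel gripper is mounted at the origin on a cart in front of the work surface, level with it; the furniture and walls round the work are solid. World frame = base frame: x ahead of the robot, y to its left, z up, the work surface at z = 0. Lengths are in m, angles in rad, forces in N, time in s.
With the tool pointing down it reaches from about 0.4 to 0.85 m from the base axis. Payload 10.4 kg.
Tool frame: the origin (TCP) lies at the very end of the fingers, on their centre line; the grasp point (between the pads) lies 19 mm behind it; z points along the fingers, y is the line along which they close (so a half turn about z gives the same grasp; the last joint's range is limited). The gripper opens to 87 mm and grips with 3 to 60 N. Pads are 19 mm wide; open, the fingers measure 117 mm over their backs; the gripper's body (75 mm by 190 mm) begins 51 mm behind the grasp point.
Start: joints at [-1.245, 0.332, -0.065, 1.46, 0.022, 1.35, -0.088], TCP at [0.214, 0.587, 0.223] pointing down, gripper open.
Joint ranges: [-2.6, 2.6], [-0.5, 2.12], [-1.47, 1.34], [0.16, 2.42], [-1.27, 4.41], [0.06, 2.06], [-2.6, 2.6]. Speed limits (rad/s): [2.22, 2.22, 2.79, 2.79, 3.14, 3.14, 3.14].

INTERFACE

Orientations are given as a unit quaternion [x, y, z, w].
In Python, from bench import r gives the robot as it stands.
- The arm moves only by the shell command python3 -m crank 'ROWS' [FORCE]. ROWS is JSON, a list that holds one entry, the list of rows, each a list of 5 numbers: the shift along the tool's x, y, z in mm, then the turn about the tool's z in degrees, then the opening, from -1 (shut) to 1 (fully open). A call has 1 to 20 rows; each row is the pose to reach, as a shift and turn from the pose commanded when the call began, along the tool's axes at that moment; what a row does not reach only later rows make up. A row lasts 1/10 s, in which the tool goes at most 50 mm and 8.59 degrees, less where a joint would pass 70% of its speed; a pose out of reach is approached as far as the arm can. A call with a gripper value outside its range is refused whole. The fingers move at their own pace and stop on an object; FORCE is the grip in N (left out, the last holds). Time passes only in rows, so rows that repeat a pose let the fingers close. It gives the time, the measured TCP pose, the force, the opening and the grip force at its end, in the units of the state.
- r.read_state(): the state, without advancing time (a new reading comes with each control period).
- r.camera(name): name is "side" or "top"; returns a dict with "image" (384x512x3 uint8, red, green, blue), "vfov" (degrees; the focal length in pixels is half the picture's height over the tangent of half this angle, whatever the lens; pixels are square), "cx", "cy" (the principal point, pixels), "eye" and "attitude" of the camera in the world. Camera axes: x right, y down, z forward; pixel columns grow to the right and rows downward; lengths in m; the calibration is good to about 2 mm. A picture is of the moment at which its call begins. There is no depth.
- r.close_job(): hands the job in; it is judged then, once.
The state is a dict: "time": time; "joint_positions": joint angles; "joint_vel": joint speeds; "joint_torque": joint torques, N m; "ee_pos": TCP position; "eef_rot": TCP orientation; "ft_force": force on the tool from outside, world axes, zero at the start; "torque": the same for the moment, N m; "width": finger opening in m; "grip_force": force on a finger pad.
Only numpy, scipy, OpenCV 4.12 (cv2) and the standard library are available. Lean on these libraries where they do the work, as an engineer would, in place of code of your own. Each camera call takes 0.05 s, during which the arm holds its last target. There are 200 camera calls.

TASK

Lay out the kit for the next job round the grey book in the middle of the bench: stand the green bin to the left of the book and the tape measure to its right, each upright with its long side along the book's edge, 30 mm clear of that edge and level with the middle of the book, the green bin with its white label towards the robot. Put the bolt in the green bin, and stack the red bin on top of the green one turned end for end (its label away from the robot), so that it stands level on the ledges instead of sinking in on top of the bolt; the nut goes in the red bin. Leave the jar, the pliers and the blue screwdriver where they are.

Things in the scene. Friction and masses are not known exactly. Their poses are not given: they have to be found in the camera images.
- job_book: grey card-covered notebook lying flat by itself in front of the robot (not the papers at the back), 105 (along x) x 150 (along y) x 8 mm; it does not move. Origin at the centre of its underside; its +y axis points to its left, +x away from the robot.
- green_bin_center (a point): green tapered parts bin. Rim 117 (x) x 66 (y) mm with an upright skirt 11 mm tall (grip its long sides, 66 mm across); 52 mm high; base 97 x 46; floor 2.5; inside 110 x 59 at the rim. Sloping white label sticks out 12 mm at its -x end. Inside are posts, one at the label end, two at the other, with flat ledges 7 mm below the rim. 0.12 kg. Point: its centre, 26 mm up; x runs away from the label.
- red_bin_center (a point): red bin, same mould, sizes, axes and centre point as the green one. On the green bin the same way round it nests, sinking down inside; end for end it stands on the ledges, its underside 45 mm above that of the lower bin, with about 5 mm play to each side within the lower rim. 0.12 kg.
- bolt_center (a point): steel hexagon bolt lying on the worktop, 37 mm long, head 17 mm across flats, shank 10 mm (for contact it tapers evenly from head to end); its length is horizontal, 30 g. The point is its centre, half-way along, 7 mm up; its z axis runs along the shank, away from the head, x points down onto the bench.
- nut_center (a point): steel hexagon nut lying flat, 19 (across flats, along x) x 22 x 9 mm, 15 g. The point is its centre, half-way up (4.5 mm).
- tape_center (a point): yellow tape measure standing upright, 43 (along x, 40 mm across the flat cheeks) x 79 (along y) x 66 mm, 0.28 kg. The point is its centre, about half-way up (32 mm); its long side runs along y.
- jar: clear jar with a grey lid, 56 mm in diameter, 90 mm tall, origin under its middle: a bystander
- pliers: blue-handled pliers lying flat, 52 x 169 (along y) x 14 mm, origin under the middle: a bystander
- screwdriver: blue screwdriver lying on the worktop, 32 x 254 (along y) x 35 mm, origin under the middle: a bystander

How it is judged:
At the end, for the whole second after the job is handed in: Green bin left and tape measure right of the book, each within 15 mm of 30 mm clear and mid-level, upright, square to 0.2 rad, green label to the robot; red bin level on the green ledges (45 mm up, +-4; centres within 10 mm), label away; bolt in green, nut in red; all at rest (y of green_bin_center in the frame of job_book between 0.123 and 0.153 m and x of green_bin_center in the frame of job_book between -0.015 and 0.015 m and angle between the x axis of green_bin_center and the x axis of job_book, either way round below 0.2 rad and y of job_book in the frame of green_bin_center below 0 m and height (world z) of green_bin_center below 0.032 m and angle between each of green_bin_center, red_bin_center's own z axis and vertical below 0.06 rad and x of bolt_center in the frame of green_bin_center between -0.052 and 0.052 m and y of bolt_center in the frame of green_bin_center between -0.03 and 0.03 m and z of bolt_center in the frame of green_bin_center between -0.026 and 0.012 m and horizontal distance between red_bin_center and green_bin_center below 0.01 m and z of red_bin_center in the frame of green_bin_center between 0.041 and 0.049 m and angle between the x axis of red_bin_center and the x axis of green_bin_center, either way round below 0.16 rad and y of job_book in the frame of red_bin_center above 0 m and x of nut_center in the frame of red_bin_center between -0.052 and 0.052 m and y of nut_center in the frame of red_bin_center between -0.03 and 0.03 m and z of nut_center in the frame of red_bin_center between -0.026 and 0.002 m and y of tape_center in the frame of job_book between -0.141 and -0.111 m and x of tape_center in the frame of job_book between -0.015 and 0.015 m and angle between the y axis of tape_center and the x axis of job_book, either way round below 0.2 rad and angle between tape_center's own z axis and vertical below 0.1 rad and height (world z) of tape_center below 0.04 m and linear speed of each of green_bin, red_bin, bolt, nut, tape below 0.02 m/s); the robot touches nothing.
It fails at once if the jar is moved from its place (more than 20 mm) (distance of jar from where it was at the start of the episode above 0.02 m).
It fails at once if the pliers is moved from its place (more than 20 mm) (distance of pliers from where it was at the start of the episode above 0.02 m).
It fails at once if the screwdriver is moved from its place (more than 20 mm) (distance of screwdriver from where it was at the start of the episode above 0.02 m).
It also fails if it takes over 136 s, if anything falls off the work surface, if the arm or the gripper's body presses on something with over 40 N, if the wrist force passes 120 N, or if a joint passes its speed limit or range.

## Working session

There is one attempt and no reset: what is moved stays moved. The work goes in short steps, Python scripts to look and compute and a shell command to move; the robot and the scene stay as the last step left them, time stands still between calls to the robot, and variables do not carry over. Pictures are saved under pics/ and viewed, at most 14 in all, crops included, and the job is handed in when it is done.

```bash
mkdir -p pics; ls
python3 - <<'E'
from bench import r
import cv2
s=r.read_state(); print({k:(v if not hasattr(v,'round') else v) for k,v in s.items()})
for n in("top","side"):
    c=r.camera(n); cv2.imwrite(f"pics/{n}0.png",c["image"][:,:,::-1]); print(n,{k:v for k,v in c.items() if k!="image"})
E
```

```text
pics
{'time': 0.0, 'joint_positions': array([-1.24462984,  0.33286583, -0.06468066,  1.46097845,  0.02161178,
        1.34989419, -0.08853226]), 'joint_vel': array([ 0.00167977,  0.00018851, -0.00068082,  0.00029269,  0.00051658,
       -0.00063913,  0.00157127]), 'joint_torque': array([-1.19335862e-03, -6.23240805e+01,  2.40275235e-02, -3.89913726e+01,
       -6.13514450e-02,  3.94493539e-02,  1.64404619e-04]), 'ee_pos': array([0.21347047, 0.58698587, 0.22173994]), 'eef_rot': array([ 1.73513616e-01,  9.84831203e-01, -7.20278753e-04, -8.29639594e-05]), 'ft_force': array([-0.19282401, -0.29646905,  0.98926914]), 'torque': array([-0.01709647,  0.01329591,  0.01396684]), 'grip_force': 0.0, 'width': 0.08686374828340665}
top {'vfov': 52.26946061309589, 'cx': 257.17571097935235, 'cy': 189.8269574923687, 'eye': array([ 0.41662565, -0.01345127,  1.30807361]), 'attitude': array([ 0.70714264, -0.7046297 ,  0.04429011, -0.03853125])}
side {'vfov': 46.93078116130415, 'cx': 260.62673412653254, 'cy': 188.91733657460762, 'eye': array([ 0.07649971, -1.06154446,  0.47323396]), 'attitude': array([ 0.80275023, -0.16012376,  0.12664677, -0.56027944])}
```

View pics/top0.png

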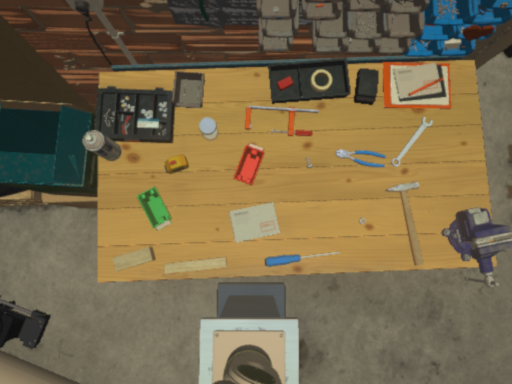

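View pics/side0.png

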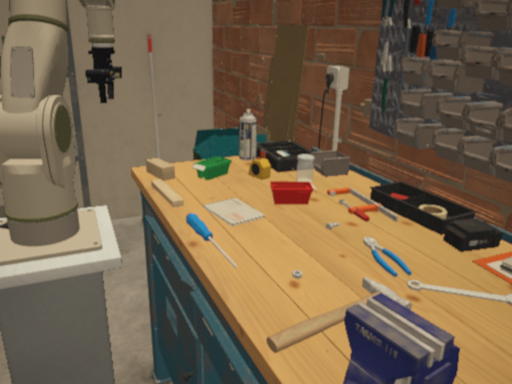

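The top view shows the green bin at (155,208) with its label at the lower right. The red bin is at (250,164), the tape at (176,163), the book at (255,222), the bolt near (309,162) and the nut at (362,221). Next I'll zoom in.

Run:
```python
import cv2,numpy as np
t=cv2.imread("pics/top0.png"); s=cv2.imread("pics/side0.png")
def c(im,x,y,w=50,h=50,k=5): return cv2.resize(im[y-h//2:y+h//2,x-w//2:x+w//2],(250,250),interpolation=cv2.INTER_CUBIC)
a=np.hstack([c(t,155,208),c(t,250,164),c(t,176,163)])
b=np.hstack([c(t,309,162,30,30),c(t,362,221,30,30),c(s,212,168)])
cv2.imwrite("pics/z0.png",np.vstack([a,b]))
```

```text
(no output)
```

View pics/z0.png

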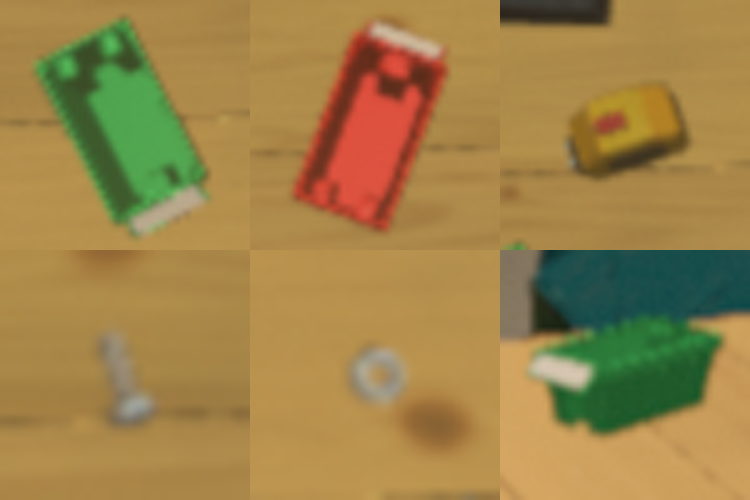

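```bash
cat > h.py <<'E'
import numpy as np,cv2
from scipy.spatial.transform import Rotation as R
from bench import r
def ray(c,uv,z):
    uv=np.atleast_2d(np.asarray(uv,float)); f=c["image"].shape[0]/2/np.tan(np.radians(c["vfov"]/2))
    d=np.c_[(uv[:,0]-c["cx"])/f,(uv[:,1]-c["cy"])/f,np.ones(len(uv))]@R.from_quat(c["attitude"]).as_matrix().T
    return c["eye"]+d*((z-c["eye"][2])/d[:,2])[:,None]
def mask(c,name):
    h=cv2.cvtColor(c["image"],cv2.COLOR_RGB2HSV); H,S,V=cv2.split(h)
    if name=="green": m=(H>45)&(H<80)&(S>90)
    if name=="red": m=((H<6)|(H>174))&(S>130)
    if name=="grey": m=(S<60)&(V>110)
    if name=="yellow": m=((H>=18)&(S>165)|(V<75))
    return m.astype(np.uint8)
def blob(c,name,win,z):
    """win=(u0,v0,u1,v1): centre, long-axis angle, sizes (mm) of the largest blob laid on plane z"""
    m=mask(c,name); w=np.zeros_like(m); w[win[1]:win[3],win[0]:win[2]]=1
    k,_=cv2.findContours(m*w,cv2.RETR_EXTERNAL,cv2.CHAIN_APPROX_NONE); k=max(k,key=cv2.contourArea)
    p=ray(c,k[:,0],z)[:,:2]; b=cv2.boxPoints(cv2.minAreaRect((p*1000).astype(np.float32)))
    e=[b[1]-b[0],b[2]-b[1]]; l=max(e,key=np.linalg.norm); a=np.degrees(np.arctan2(l[1],l[0]))
    a=(a+90)%180-90
    return b.mean(0).round(1),a.round(1),sorted(round(float(np.linalg.norm(x)),1) for x in e),len(k)
def go(x,y,z,yaw):
    """shift(mm) & turn(deg) from here so TCP is at x,y,z mm with tool y at yaw (mod 180)"""
    s=r.read_state(); M=R.from_quat(s["eef_rot"]).as_matrix()
    d=M.T@(np.array([x,y,z])-s["ee_pos"]*1000); now=np.degrees(np.arctan2(M[1,1],M[0,1]))
    t=-((yaw-now+90)%180-90)
    print("t",round(s["time"],2),"shift",d.round(1),"turn",round(t,1),"alt",round(t-np.sign(t)*180,1),"j7",s["joint_positions"][6].round(2))
E
python3 - <<'E'
from h import *
c=r.camera("top")
print("green",blob(c,"green",(130,180,180,235),52))if 0 else None
for n,w,z in[("green",(130,180,180,235),.052),("red",(228,138,272,190),.052),("grey",(225,198,285,246),.008),("yellow",(160,150,192,178),.033),("grey",(300,150,316,170),.007),("grey",(354,214,369,229),.0045)]:
    print(n,blob(c,n,w,z))
E
```

```text
green (array([508.7, 308.8], dtype=float32), np.float32(27.9), [63.9, 116.8], 95)
red (array([647.5,   4.2], dtype=float32), np.float32(-20.3), [59.1, 114.5], 142)
grey (array([463.8, -14.4], dtype=float32), np.float32(-77.9), [102.9, 147.5], 143)
yellow (array([655.1, 246. ], dtype=float32), np.float32(-68.7), [50.1, 69.9], 59)
grey (array([ 653.3, -200.2], dtype=float32), np.float32(-45.6), [9.5, 9.7], 8)
grey (array([ 468.7, -373.4], dtype=float32), np.float32(-1.6), [13.4, 16.7], 14)
```

Run:
```python
from h import *
go(508.7,309,130,117.9); go(508.7,309,27,117.9)
```

```text
t 0.15 shift [-372.5 -160.4   92.1] turn -47.9 alt 132.1 j7 -0.09
t 0.15 shift [-372.4 -160.3  195.1] turn -47.9 alt 132.1 j7 -0.09
```

```bash
python3 -m crank '[[[-93,-40,10,-12,1],[-186,-80,30,-24,1],[-279,-120,50,-36,1],[-372,-160,72,-48,1],[-372,-160,72,-48,1],[-372,-160,72,-48,1],[-372,-160,72,-48,1],[-372,-160,72,-48,1],[-372,-160,72,-48,1],[-372,-160,72,-48,1],[-372,-160,72,-48,1],[-372,-160,72,-48,1]]]' 30
python3 - <<'E'
from h import *
c=r.camera("top"); cv2.imwrite("pics/t1.png",cv2.resize(c["image"][130:250,100:260,::-1],(800,600)))
print(blob(c,"green",(130,180,180,235),.052)); go(508.7,309,27,117.9)
s=r.camera("side"); cv2.imwrite("pics/s1.png",cv2.resize(s["image"][100:220,140:300,::-1],(800,600)))
E
```

```text
time: 1.35
ee_pos: [0.5075, 0.3113, 0.1506]
eef_rot: [-0.243, 0.97, 0.0, -0.0]
ft_force: [-0.2, 0.1, 0.0]
width: 0.0868
grip_force: 0.0
(array([484.6, 295.1], dtype=float32), np.float32(-62.1), [61.3, 62.3], 64)
t 1.4 shift [ 1.000e-01 -2.800e+00  1.237e+02] turn 0.3 alt -179.7 j7 1.45
```

View pics/t1.png

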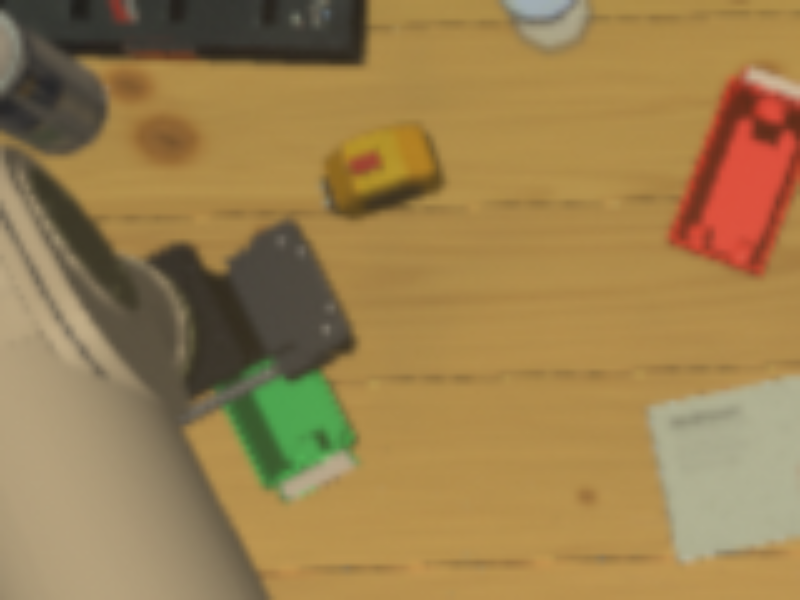

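Gripper is over the green bin and lined up with it. I'll descend and grip.

```bash
python3 -m crank '[[[0,-3,40,0,1],[0,-3,80,0,1],[0,-3,105,0,1],[0,-3,124,0,1],[0,-3,124,0,1],[0,-3,124,0,-1],[0,-3,124,0,-1],[0,-3,124,0,-1],[0,-3,124,0,-1],[0,-3,124,0,-1],[0,-3,124,0,-1],[0,-3,124,0,-1],[0,-3,124,0,-1]]]' 25
python3 - <<'E'
from h import *
go(434.8,120.6,27,102.1)
E
```

```text
time: 2.75
ee_pos: [0.5105, 0.3079, 0.0277]
eef_rot: [-0.242, 0.97, 0.0, 0.001]
ft_force: [-1.7, -0.1, 6.5]
width: 0.0656
grip_force: 25.0
t 2.75 shift [ 154.8 -129.8    0.4] turn 15.9 alt -164.1 j7 1.46
```

```bash
python3 -m crank '[[[0,0,-30,0,-1],[39,-32,-40,4,-1],[78,-65,-40,8,-1],[116,-97,-40,12,-1],[154,-129,-40,16,-1],[154,-129,-40,16,-1],[154,-129,-40,16,-1],[154,-129,-40,16,-1],[154,-129,-15,16,-1],[154,-129,-2,16,-1],[154,-129,1,16,-1],[154,-129,1,16,-1],[154,-129,1,16,-1]]]'
python3 - <<'E'
from h import *
go(435.8,120.8,27,102.1)
E
```

```text
time: 4.05
ee_pos: [0.435, 0.1225, 0.0258]
eef_rot: [-0.106, 0.994, 0.0, 0.0]
ft_force: [-0.9, -0.3, 3.9]
width: 0.0656
grip_force: 25.0
t 4.05 shift [-0.4 -1.8 -1.2] turn 0.0 alt -180.0 j7 1.44
```

```bash
python3 -m crank '[[[0,0,0,0,0.3],[0,0,0,0,1],[0,0,0,0,1],[0,0,0,0,1],[0,0,-40,0,1],[0,0,-80,0,1],[0,0,-120,0,1],[0,0,-120,0,1],[0,0,-120,0,1]]]'
python3 - <<'E'
from h import *
c=r.camera("top"); H=cv2.cvtColor(c["image"],cv2.COLOR_RGB2HSV)
for n,(u0,v0,u1,v1),z in[("bolt",(302,151,317,172),.007),("nut",(355,214,369,228),.0045)]:
    S=H[v0:v1,u0:u1,1].astype(float); med=np.median(S); w=np.clip(med-S-25,0,None)
    v,u=np.mgrid[v0:v1,u0:u1]; W=w.ravel(); P=ray(c,np.c_[u.ravel(),v.ravel()],z)[:,:2]*1000
    m=(P*W[:,None]).sum(0)/W.sum(); C=((P-m).T*W)@(P-m)/W.sum(); ev,ec=np.linalg.eigh(C)
    print(n,m.round(1),np.degrees(np.arctan2(*ec[::-1,1])).round(1),np.sqrt(ev).round(1))
P=ray(c,[(309.2,165.5),(306.2,156.8)],.007)*1000; print(P.round(1))
u0,v0=294,147
cv2.imwrite("pics/z2.png",np.hstack([cv2.resize(c["image"][v0:v0+30,u0:u0+30,::-1],(400,400),interpolation=cv2.INTER_NEAREST),cv2.resize(c["image"][146:181,159:194,::-1],(400,400),interpolation=cv2.INTER_NEAREST)]))
E
```

```text
time: 4.95
ee_pos: [0.435, 0.1212, 0.1461]
eef_rot: [-0.105, 0.995, 0.0, 0.001]
ft_force: [-0.9, -0.2, -1.5]
width: 0.0871
grip_force: 0.0
bolt [ 661.4 -197.6] -162.1 [ 3.6 10.8]
nut [ 468.5 -373. ] -138.1 [5.6 5.7]
[[ 653.2 -199.2    7. ]
 [ 683.1 -189.4    7. ]]
```

View pics/z2.png

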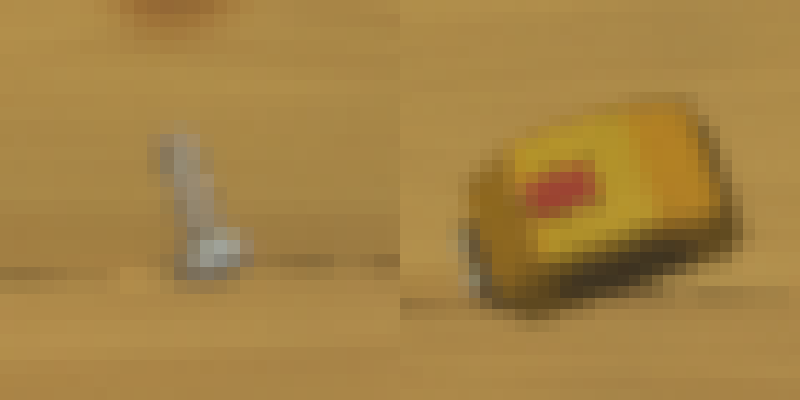

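Run:
```python
from h import *
go(664,-196,60,108)
```

```text
t 5.0 shift [-158.8 -357.7   84.9] turn -6.0 alt 174.0 j7 1.41
```

```bash
python3 -m crank '[[[-20,-45,0,-1,1],[-40,-90,0,-2,1],[-60,-135,0,-3,1],[-80,-180,0,-4,1],[-100,-225,0,-5,1],[-120,-270,0,-6,1],[-140,-315,20,-6,1],[-159,-358,50,-6,1],[-159,-358,85,-6,1],[-159,-358,85,-6,1],[-159,-358,85,-6,1],[-159,-358,85,-6,1]]]'
python3 - <<'E'
from h import *
go(664,-196,1.5,108)
c=r.camera("top"); b=r.camera("side")
cv2.imwrite("pics/z3.png",np.hstack([cv2.resize(c["image"][137:187,284:334,::-1],(400,400)),cv2.resize(b["image"][195:245,310:360,::-1],(400,400))]))
E
```

```text
time: 6.2
ee_pos: [0.6652, -0.1951, 0.0621]
eef_rot: [-0.157, 0.988, -0.0, 0.001]
ft_force: [-0.6, -0.5, 0.3]
width: 0.0871
grip_force: 0.0
t 6.2 shift [ 1.5 -0.4 60.6] turn 0.1 alt -179.9 j7 2.26
```

View pics/z3.png

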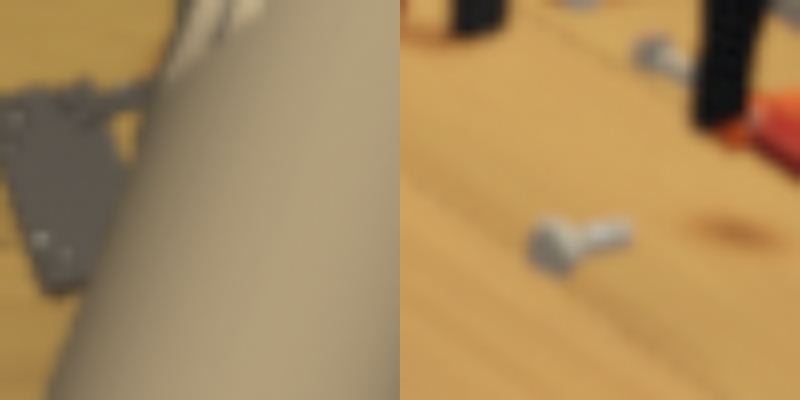

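```bash
python3 - <<'E'
from h import *
b=r.camera("side")
k=lambda x,y:(310+(x-400)/8-.5,195+y/8-.5)
print((ray(b,[k(580,240),k(530,248),k(632,230)],.007)*1000).round(1))
E
python3 -m crank '[[[1,0,30,0,1],[1,0,50,0,1],[1,0,60,0,1],[1,0,60,0,1],[1,0,60,0,-1],[1,0,60,0,-1],[1,0,60,0,-1],[1,0,60,0,-1],[1,0,60,0,-1],[1,0,60,0,-1],[1,0,60,0,-1],[1,0,60,0,-1],[1,0,60,0,-1],[1,0,60,0,-1],[1,0,60,0,-1]]]' 25
```

```text
[[ 666.7 -191.3    7. ]
 [ 648.4 -190.9    7. ]
 [ 686.8 -190.5    7. ]]
time: 7.85
ee_pos: [0.6637, -0.1964, 0.0006]
eef_rot: [-0.157, 0.988, 0.0, 0.0]
ft_force: [0.3, -0.8, 0.6]
width: 0.0155
grip_force: 24.7
```

Run:
```python
from h import *
go(435.8,121,110,102.1); go(435.8,121,40,102.1)
```

```text
t 7.85 shift [ 118.6  372.3 -109.4] turn 5.9 alt -174.1 j7 2.28
t 7.85 shift [118.6 372.3 -39.4] turn 5.9 alt -174.1 j7 2.28
```

```bash
python3 -m crank '[[[0,0,-45,0,-1],[15,30,-80,1,-1],[30,75,-110,2,-1],[45,120,-110,3,-1],[60,165,-110,4,-1],[75,210,-110,5,-1],[90,260,-110,6,-1],[105,310,-110,6,-1],[118,360,-110,6,-1],[119,372,-110,6,-1],[119,372,-110,6,-1],[119,372,-110,6,-1],[119,372,-110,6,-1],[119,372,-75,6,-1],[119,372,-45,6,-1],[119,372,-39,6,-1],[119,372,-39,6,-1]]]'
python3 - <<'E'
from h import *
go(435.8,121,40,102.1)
b=r.camera("side")
cv2.imwrite("pics/z4.png",cv2.resize(b["image"][130:230,150:290,::-1],(800,571)))
E
```

```text
time: 9.55
ee_pos: [0.4353, 0.1195, 0.0391]
eef_rot: [-0.104, 0.995, -0.001, -0.001]
ft_force: [-0.6, -0.8, -0.2]
width: 0.0156
grip_force: 24.5
t 9.55 shift [-0.8  1.3 -0.9] turn -0.2 alt 179.8 j7 1.45
```

View pics/z4.png

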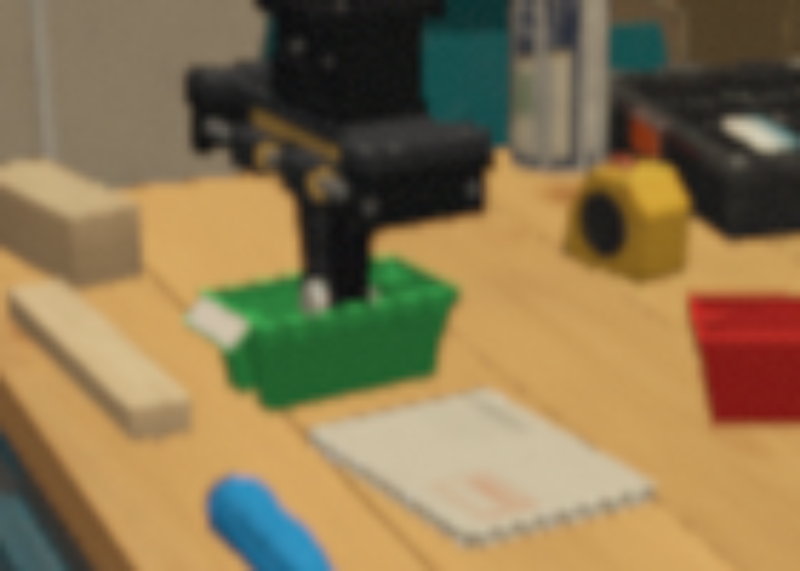

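The bolt is held inside the green bin and the fingers are central. I'll release with a small opening.

```bash
python3 -m crank '[[[0,1,1,0,-1],[0,1,1,0,-0.52],[0,1,1,0,-0.52],[0,1,1,0,-0.5],[0,1,1,0,-0.5],[0,1,-30,0,-0.5],[0,1,-70,0,0],[0,1,-110,0,1],[0,1,-110,0,1]]]'
python3 - <<'E'
from h import *
go(647.5,4.2,140,69.7); go(647.5,4.2,27,69.7)
c=r.camera("top")
print(blob(c,"red",(228,138,272,190),.052))
E
```

```text
time: 10.5
ee_pos: [0.438, 0.1226, 0.1547]
eef_rot: [-0.105, 0.995, 0.002, 0.004]
ft_force: [0.8, 0.8, 0.0]
width: 0.0386
grip_force: 0.0
t 10.5 shift [-180.2 -159.4   15.8] turn 32.3 alt -147.7 j7 1.41
t 10.5 shift [-179.3 -159.7  128.8] turn 32.3 alt -147.7 j7 1.41
(array([647.7,   4.6], dtype=float32), np.float32(-20.0), [60.2, 114.4], 159)
```

```bash
python3 -m crank '[[[-40,-35,0,8,1],[-80,-70,0,16,1],[-120,-105,0,24,1],[-155,-140,0,32,1],[-180,-160,10,32,1],[-180,-160,30,32,1],[-180,-160,30,32,1],[-180,-160,30,32,1],[-180,-160,30,32,1]]]'
python3 - <<'E'
from h import *
go(647.7,4.4,27,69.8)
c=r.camera("top"); b=r.camera("side")
cv2.imwrite("pics/z5.png",np.hstack([cv2.resize(c["image"][140:240,130:280,::-1],(480,320),interpolation=cv2.INTER_CUBIC),cv2.resize(b["image"][150:210,250:310,::-1],(320,320))]))
E
```

```text
time: 11.45
ee_pos: [0.6444, 0.0033, 0.1204]
eef_rot: [0.173, 0.985, 0.0, 0.0]
ft_force: [-0.0, -0.5, 0.7]
width: 0.0867
grip_force: 0.0
t 11.45 shift [-2.7  2.  93.4] turn 0.3 alt -179.7 j7 1.29
```

View pics/z5.png

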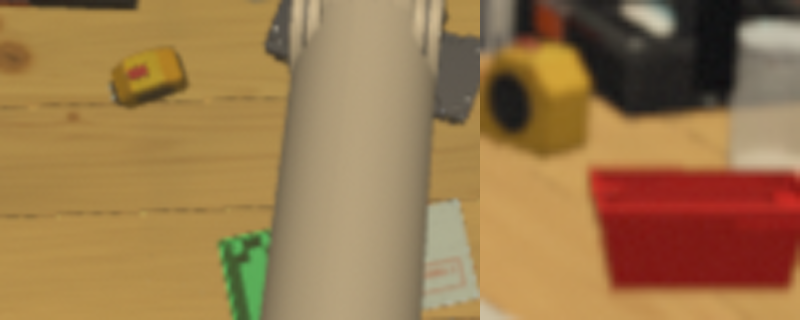

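The arm hides the bin from the top camera, but the earlier fix still holds. Descending to grip the red bin.

```bash
python3 -m crank '[[[-3,2,30,0,1],[-3,2,60,0,1],[-3,2,80,0,1],[-3,2,93,0,1],[-3,2,93,0,1],[-3,2,93,0,-1],[-3,2,93,0,-1],[-3,2,93,0,-1],[-3,2,93,0,-1],[-3,2,93,0,-1],[-3,2,93,0,-1],[-3,2,93,0,-1],[-3,2,93,0,-1],[-3,2,-17,0,-1],[-3,2,-17,0,-1],[-3,2,-17,0,-1],[-3,2,-17,0,-1],[-3,2,-17,0,-1]]]' 25
python3 - <<'E'
from h import *
go(437,120.8,130,102.1); go(437,120.8,73,102.1)
E
```

```text
time: 13.35
ee_pos: [0.6473, 0.0036, 0.135]
eef_rot: [0.173, 0.985, -0.0, -0.001]
ft_force: [-0.1, -0.1, -1.1]
width: 0.0659
grip_force: 25.0
t 13.35 shift [237.7  38.3   5.4] turn -32.1 alt 147.9 j7 1.28
t 13.35 shift [237.6  38.3  62.4] turn -32.1 alt 147.9 j7 1.28
```

```bash
python3 -m crank '[[[40,10,0,-8,-1],[85,20,0,-16,-1],[130,30,0,-24,-1],[175,36,0,-32,-1],[220,39,0,-32,-1],[241,39,0,-32,-1],[241,39,0,-32,-1],[241,39,0,-32,-1],[241,39,25,-32,-1],[241,39,45,-32,-1],[241,39,45,-32,-1],[241,39,45,-32,-1]]]'
python3 - <<'E'
from h import *
go(433.8,122.2,73,102.1)
b=r.camera("side"); c=r.camera("top")
cv2.imwrite("pics/z6.png",np.hstack([cv2.resize(b["image"][120:220,160:260,::-1],(400,400)),cv2.resize(c["image"][180:260,190:270,::-1],(400,400))]))
for n in("green","red"):
    m=mask(b,n); m[:100]=0; m[:,:160]=0; m[:,248:]=0
    k,_=cv2.findContours(m,0,1); k=max(k,key=cv2.contourArea); print(n,cv2.boundingRect(k))
E
```

```text
time: 14.55
ee_pos: [0.4352, 0.1218, 0.0913]
eef_rot: [-0.104, 0.995, -0.0, -0.001]
ft_force: [0.8, -0.6, -0.5]
width: 0.0654
grip_force: 25.0
t 14.55 shift [ 1.3  0.7 18.3] turn -0.1 alt 179.9 j7 1.42
green (186, 178, 44, 23)
red (185, 154, 45, 26)
```

View pics/z6.png

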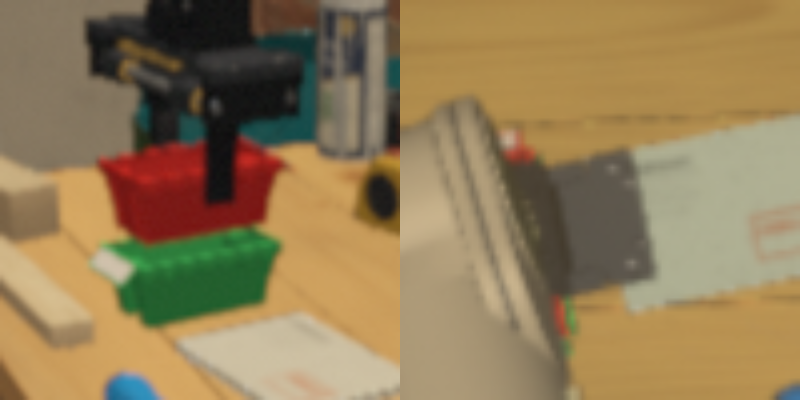

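```bash
python3 -m crank '[[[1,0,6,0,-1],[1,0,12,0,-1],[1,0,16,0,-1],[1,0,18,0,-1],[1,0,18,0,-1],[1,0,18,0,-1]]]'
python3 - <<'E'
from h import *
go(433.8,122.2,73,102.1)
b=r.camera("side")
cv2.imwrite("pics/z7.png",cv2.resize(b["image"][140:215,170:245,::-1],(600,600),interpolation=cv2.INTER_CUBIC))
E
```

```text
time: 15.25
ee_pos: [0.434, 0.1223, 0.0736]
eef_rot: [-0.105, 0.995, 0.0, 0.0]
ft_force: [-0.8, 0.0, -1.3]
width: 0.0658
grip_force: 25.0
t 15.25 shift [ 0.2 -0.   0.6] turn -0.1 alt 179.9 j7 1.43
```

View pics/z7.png

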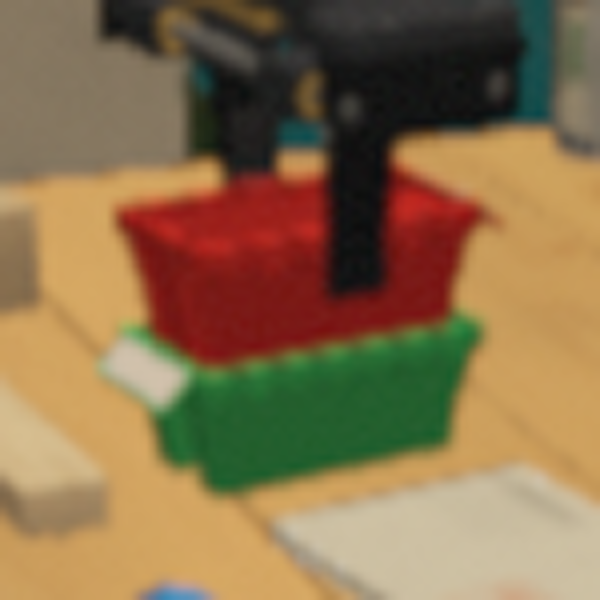

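The red bin's base now sits inside the green rim and is aligned. I'll lower the last 2 mm, release and lift.

```bash
python3 -m crank '[[[0,0,2,0,-1],[0,0,2,0,-1],[0,0,2,0,-1],[0,0,2,0,0.3],[0,0,2,0,1],[0,0,2,0,1],[0,0,2,0,1],[0,0,2,0,1],[0,0,-20,0,1],[0,0,-60,0,1],[0,0,-100,0,1],[0,0,-100,0,1],[0,0,-100,0,1]]]'
python3 - <<'E'
from h import *
go(468.5,-373,60,90);go(655,246,130,21)
E
```

```text
time: 16.6
ee_pos: [0.4343, 0.1225, 0.174]
eef_rot: [-0.105, 0.995, 0.0, 0.001]
ft_force: [0.0, -0.4, 0.1]
width: 0.0873
grip_force: 0.0
t 16.6 shift [  70.  -491.8  113.5] turn 12.0 alt -168.0 j7 1.4
t 16.6 shift [-241.5   74.8   44.5] turn 81.0 alt -99.0 j7 1.4
```

```bash
python3 -m crank '[[[5,-45,0,6,1],[11,-90,0,12,1],[18,-135,0,18,1],[25,-180,0,24,1],[32,-225,0,30,1],[39,-270,0,36,1],[46,-315,0,42,1],[53,-360,0,42,1],[59,-405,20,42,1],[65,-450,50,42,1],[70,-492,90,42,1],[70,-492,113,42,1],[70,-492,113,42,1],[70,-492,113,42,1],[70,-492,113,42,1]]]'
python3 - <<'E'
from h import *
go(468.5,-373,2,60)
b=r.camera("side"); H=cv2.cvtColor(b["image"],cv2.COLOR_RGB2HSV)
k=b["image"][262:287,284:309]; S=H[262:287,284:309,1].astype(float); w=np.clip(np.median(S)-S-30,0,None); v,u=np.mgrid[262:287,284:309]
m=((u*w).sum()/w.sum(),(v*w).sum()/w.sum()); print(m,(ray(b,[m],.0045)*1000).round(1))
cv2.imwrite("pics/z8.png",np.hstack([cv2.resize(b["image"][230:310,250:330,::-1],(400,400)),cv2.resize(b["image"][130:210,170:250,::-1],(400,400))]))
E
```

```text
time: 18.1
ee_pos: [0.4687, -0.373, 0.0616]
eef_rot: [0.258, 0.966, 0.0, 0.001]
ft_force: [-0.4, 0.4, 0.3]
width: 0.0871
grip_force: 0.0
t 18.1 shift [ 0.2 -0.1 59.6] turn 0.1 alt -179.9 j7 1.9
(np.float64(296.91455347298785), np.float64(273.5835170893054)) [[ 470.9 -369.6    4.5]]
```

View pics/z8.png

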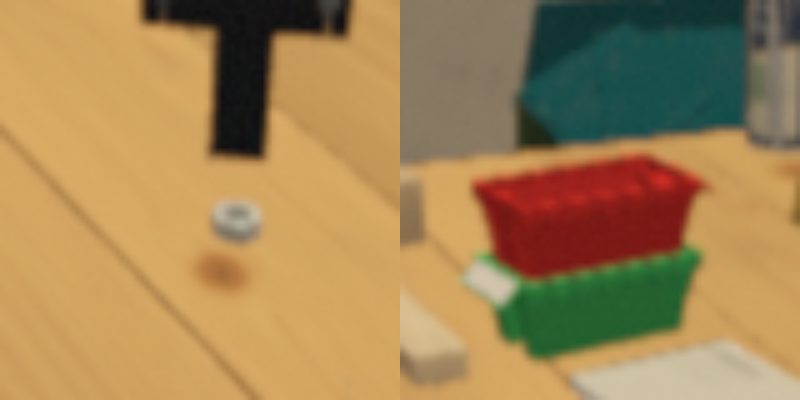

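The stack stands level. The nut is between the fingers, about 2 mm off.

```bash
python3 -m crank '[[[0,2,30,0,1],[0,2,50,0,1],[0,2,60,0,1],[0,2,60,0,1],[0,2,60,0,-1],[0,2,60,0,-1],[0,2,60,0,-1],[0,2,60,0,-1],[0,2,60,0,-1],[0,2,60,0,-1],[0,2,60,0,-1],[0,2,60,0,-1],[0,2,60,0,-1],[0,2,60,0,-1]]]' 25
python3 - <<'E'
from h import *
go(434,122.5,170,102.1)
E
```

```text
time: 19.55
ee_pos: [0.4689, -0.3719, 0.0005]
eef_rot: [0.259, 0.966, 0.0, 0.0]
ft_force: [-0.2, -0.1, 0.2]
width: 0.0184
grip_force: 25.2
t 19.55 shift [ 277.4  410.8 -169.5] turn -42.1 alt 137.9 j7 1.94
```

```bash
python3 -m crank '[[[0,0,-45,0,-1],[10,15,-90,0,-1],[35,50,-130,-6,-1],[60,88,-160,-12,-1],[88,128,-170,-18,-1],[115,170,-170,-24,-1],[142,210,-170,-30,-1],[170,250,-170,-36,-1],[197,290,-170,-42,-1],[224,330,-170,-42,-1],[250,370,-170,-42,-1],[277,411,-170,-42,-1],[277,411,-170,-42,-1],[277,411,-170,-42,-1],[277,411,-170,-42,-1],[277,411,-150,-42,-1],[277,411,-120,-42,-1],[277,411,-120,-42,-1],[277,411,-120,-42,-1]]]'
python3 - <<'E'
from h import *
go(434,122.5,86,102.1)
E
```

```text
time: 21.45
ee_pos: [0.4345, 0.1215, 0.121]
eef_rot: [-0.104, 0.995, -0.0, -0.0]
ft_force: [0.0, 1.2, 1.4]
width: 0.0186
grip_force: 25.0
t 21.45 shift [ 0.2  1.1 35. ] turn -0.2 alt 179.8 j7 1.41
```

```bash
python3 -m crank '[[[0,1,15,0,-1],[0,1,28,0,-1],[0,1,34,0,-1],[0,1,34,0,-1],[0,1,34,0,-0.47],[0,1,34,0,-0.47],[0,1,34,0,-0.47],[0,1,34,0,-0.47],[0,1,0,0,-0.47],[0,1,-40,0,0],[0,1,-60,0,1],[0,1,-60,0,1],[0,1,-60,0,1]]]'
python3 - <<'E'
from h import *
go(655,246,130,21)
E
```

```text
time: 22.75
ee_pos: [0.4342, 0.1236, 0.1805]
eef_rot: [-0.105, 0.995, 0.0, 0.0]
ft_force: [-0.6, 0.5, -0.5]
width: 0.0476
grip_force: 0.0
t 22.75 shift [-241.4   73.7   50.7] turn 81.0 alt -99.0 j7 1.4
```

Run:
```python
from h import *
c=r.camera("top"); k=lambda x,y:(159+x/11.43-.5,146+y/11.43-.5)
P=ray(c,[k(100,308),k(345,238)],.0)[:,:2]*1000; print("bottom edge",P.round(1),np.degrees(np.arctan2(*(P[1]-P[0])[::-1])))
P=ray(c,[k(115,150),k(290,95)],.055)[:,:2]*1000; print("top edge",P.round(1),np.degrees(np.arctan2(*(P[1]-P[0])[::-1])))
im=c["image"][146:181,159:194]; lab=cv2.cvtColor(im,cv2.COLOR_RGB2LAB).astype(float)
g=np.median(lab.reshape(-1,3)[:70],0); m=(np.linalg.norm(lab-g,axis=2)>22).astype(np.uint8); m[:, :3]=0; m=cv2.morphologyEx(m,cv2.MORPH_CLOSE,np.ones((3,3)))
ks,_=cv2.findContours(m,0,1); q=max(ks,key=cv2.contourArea)[:,0]+[159,146]; p=ray(c,q,.033)[:,:2]*1000
b=cv2.boxPoints(cv2.minAreaRect(p.astype(np.float32))); print(b.round(1),b.mean(0))
b2=r.camera("side")
cv2.imwrite("pics/z9.png",np.hstack([cv2.resize(m*255,(400,400)),cv2.cvtColor(cv2.resize(b2["image"][145:190,238:283,::-1],(400,400)),cv2.COLOR_BGR2GRAY)]))
```

```text
bottom edge [[628.5 280. ]
 [649.8 208.2]] -73.4735115805017
top edge [[665.1 264.8]
 [681.2 215.5]] -71.84845828959426
[[616.7 279.3]
 [631.1 201.2]
 [676.8 209.7]
 [662.4 287.7]] [646.7499  244.48184]
```

View pics/z9.png

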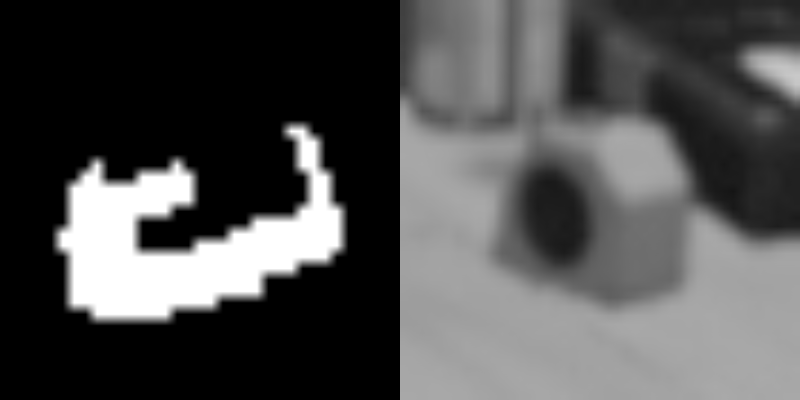

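Run:
```python
from h import *
c=r.camera("top"); print((ray(c,[(172,141),(130,141),(208,135)],.0)*1000).round(0)[:, :2].tolist(),(ray(c,[(172,141),(130,141)],.05)*1000).round(0)[:, :2].tolist())
go(656,247,130,17.5)
```

```text
[[737.0, 267.0], [736.0, 410.0], [759.0, 145.0]] [[725.0, 256.0], [724.0, 394.0]]
t 22.9 shift [-243.4   74.6   49. ] turn 84.5 alt -95.5 j7 1.4
```

```bash
python3 -m crank '[[[-30,9,0,8,0.38],[-60,18,0,16,0.38],[-95,28,0,24,0.38],[-130,38,0,32,0.38],[-165,50,0,40,0.38],[-200,62,0,48,0.38],[-243,75,0,56,0.38],[-243,75,0,64,0.38],[-243,75,20,72,0.38],[-243,75,40,80,0.38],[-243,75,49,85,0.38],[-243,75,49,85,0.38],[-243,75,49,85,0.38],[-243,75,49,85,0.38]]]'
python3 - <<'E'
from h import *
go(656,247,12,17.5)
c=r.camera("top"); b=r.camera("side"); print(r.read_state()["width"])
cv2.imwrite("pics/z10.png",np.hstack([cv2.resize(b["image"][120:200,220:300,::-1],(400,400),interpolation=cv2.INTER_CUBIC),cv2.resize(c["image"][130:210,130:210,::-1],(400,400),interpolation=cv2.INTER_CUBIC)]))
E
```

```text
time: 24.3
ee_pos: [0.6566, 0.2475, 0.1322]
eef_rot: [0.594, 0.805, 0.0, 0.0]
ft_force: [-0.0, -0.1, 0.3]
width: 0.0601
grip_force: 0.0
t 24.3 shift [ -0.4  -0.8 120.2] turn -0.4 alt 179.6 j7 0.02
0.06037930133043706
```

View pics/z10.png

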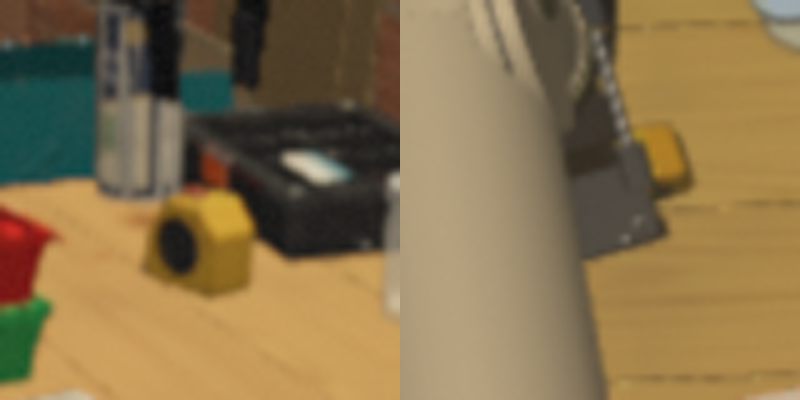

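Run:
```python
from h import *
b=r.camera("side"); p=ray(b,[(259.5,168.1)],.033)[0]*1000; print(p)
d=p-b["eye"]*1000; n=np.array([-d[1],d[0]])/np.hypot(d[0],d[1]); print("sideways offset of (656,247) from side ray",n@(np.array([656,247])-p[:2]))
```

```text
[650.53267956 240.35393314  33.        ]
sideways offset of (656,247) from side ray -2.3213086532911604
```

The fingers straddle the tape to within about 2 mm. Descending to grip.

```bash
python3 -m crank '[[[0,-2,30,0,0.38],[0,-2,60,0,0.38],[0,-2,85,0,0.38],[0,-2,105,0,0.38],[0,-2,120,0,0.38],[0,-2,120,0,0.38],[0,-2,120,0,-1],[0,-2,120,0,-1],[0,-2,120,0,-1],[0,-2,120,0,-1],[0,-2,120,0,-1],[0,-2,120,0,-1],[0,-2,120,0,-1]]]' 40
python3 - <<'E'
from h import *
go(490.3,-137.6,12,102.1)
E
```

```text
time: 25.75
ee_pos: [0.6546, 0.2472, 0.0126]
eef_rot: [0.595, 0.804, 0.0, 0.0]
ft_force: [-3.6, -1.0, 6.3]
width: 0.0394
grip_force: 39.9
t 25.75 shift [-3.199e+02 -2.697e+02  2.000e-01] turn -85.1 alt 94.9 j7 0.05
```

```bash
python3 -m crank '[[[0,0,-45,0,-1],[0,0,-80,0,-1],[-30,-25,-80,-7,-1],[-64,-54,-80,-15,-1],[-96,-81,-80,-23,-1],[-128,-108,-80,-31,-1],[-160,-135,-80,-39,-1],[-192,-162,-80,-47,-1],[-224,-189,-80,-55,-1],[-256,-216,-80,-63,-1],[-288,-243,-80,-71,-1],[-320,-270,-80,-79,-1],[-320,-270,-80,-85,-1],[-320,-270,-80,-85,-1],[-320,-270,-80,-85,-1],[-320,-270,-50,-85,-1],[-320,-270,-20,-85,-1],[-320,-270,-20,-85,-1],[-320,-270,-20,-85,-1]]]'
python3 - <<'E'
from h import *
go(490.3,-137.6,12.6,102.1)
c=r.camera("top"); b=r.camera("side"); print(blob(c,"grey",(225,198,285,246),.008))
cv2.imwrite("pics/z11.png",np.hstack([cv2.resize(b["image"][170:250,220:300,::-1],(400,400),interpolation=cv2.INTER_CUBIC),cv2.resize(c["image"][170:250,230:310,::-1],(400,400),interpolation=cv2.INTER_CUBIC)]))
E
```

```text
time: 27.65
ee_pos: [0.4899, -0.1373, 0.0318]
eef_rot: [-0.105, 0.995, 0.0, -0.0]
ft_force: [0.3, -0.6, -2.3]
width: 0.0398
grip_force: 39.9
t 27.65 shift [-0.3 -0.3 19.2] turn -0.1 alt 179.9 j7 2.07
(array([464.2, -16.3], dtype=float32), np.float32(-77.9), [102.9, 151.3], 184)
```

View pics/z11.png

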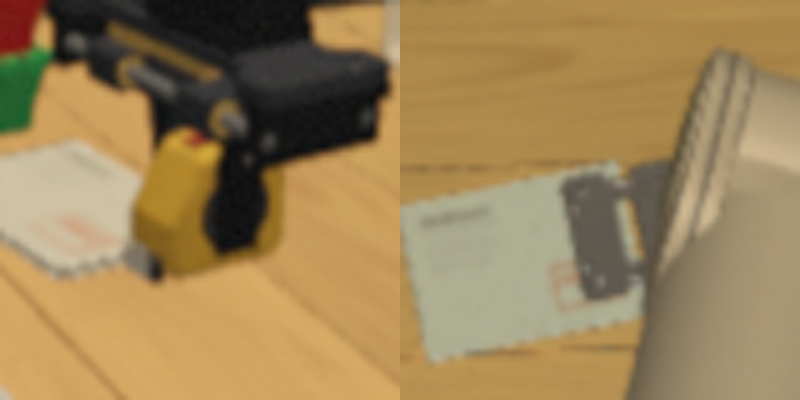

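```bash
python3 -m crank '[[[0,0,10,0,-1],[0,0,17,0,-1],[0,0,20,0,-1],[0,0,20,0,-1],[0,0,20,0,-1],[0,0,20,0,0.38],[0,0,20,0,0.38],[0,0,20,0,0.38],[0,0,20,0,0.38],[0,0,0,0,0.38],[0,0,-40,0,0.38],[0,0,-80,0,0.38],[0,0,-110,0,0.38],[-50,-50,-130,0,0.38],[-80,-90,-130,0,0.38],[-110,-130,-130,0,0.38],[-140,-170,-130,0,0.38],[-160,-200,-130,0,0.38],[-160,-200,-130,0,0.38],[-160,-200,-130,0,0.38]]]'
python3 - <<'E'
from h import *
c=r.camera("top"); b=r.camera("side")
print(blob(c,"grey",(225,198,285,246),.008)); print(blob(c,"red",(190,180,240,235),.097))
cv2.imwrite("pics/z12.png",cv2.resize(c["image"][150:260,180:330,::-1],(800,587),interpolation=cv2.INTER_CUBIC))
cv2.imwrite("pics/z13.png",cv2.resize(b["image"][130:250,150:310,::-1],(800,600),interpolation=cv2.INTER_CUBIC))
E
```

```text
time: 29.75
ee_pos: [0.6879, -0.302, 0.1594]
eef_rot: [-0.104, 0.995, -0.0, -0.001]
ft_force: [-0.6, -0.2, 0.1]
width: 0.0603
grip_force: 0.0
(array([463.8, -14.4], dtype=float32), np.float32(-77.9), [102.9, 147.5], 143)
(array([453.9, 124.3], dtype=float32), np.float32(24.7), [52.4, 83.4], 103)
```

View pics/z12.png

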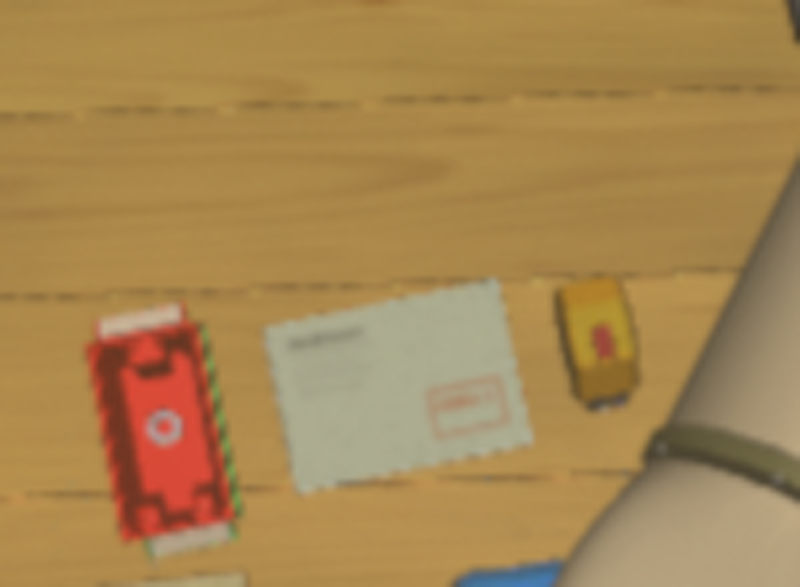

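Run:
```python
from h import *
c=r.camera("top"); B=np.array([464,-14.6]); a=np.radians(12.1); ex=np.array([np.cos(a),np.sin(a)]); ey=np.array([-ex[1],ex[0]])
k=lambda x,y:(180+x/5.333-.5,150+y/5.333-.5)
q=blob(c,"red",(190,200,228,256),.097); print(q,"book xy",ex@(q[0]-B),ey@(q[0]-B))
for n,p in(("tape",ray(c,[k(598,340)],.033)[0,:2]*1000),("tcp tape",np.array([489.9,-137.5])),("tcp green",np.array([433.8,122.3]))): print(n,p,ex@(p-B),ey@(p-B))
P=ray(c,[k(557,295),k(582,403)],.0)[:,:2]; print("tape yaw",np.degrees(np.arctan2(*(P[0]-P[1])[::-1])))
b=r.camera("side")
for n in("green","red"):
    m=mask(b,n); m[:130]=0; m[:,:165]=0; m[:,248:]=0
    K=max(cv2.findContours(m,0,1)[0],key=cv2.contourArea); print(n,cv2.boundingRect(K))
```

```text
(array([433.7, 123.8], dtype=float32), np.float32(11.7), [59.3, 115.2], 148) book xy -0.6156103923612193 141.67664284851418
tape [ 490.31268163 -136.20438459] 0.23756267248251817 -124.4183552774393
tcp tape [ 489.9 -137.5] -0.43753554883182133 -125.5986805768417
tcp green [433.8 122.3] -0.8322724885766917 140.18900571194862
tape yaw 12.75273489323664
green (189, 180, 41, 21)
red (185, 162, 45, 23)
```

View pics/z13.png

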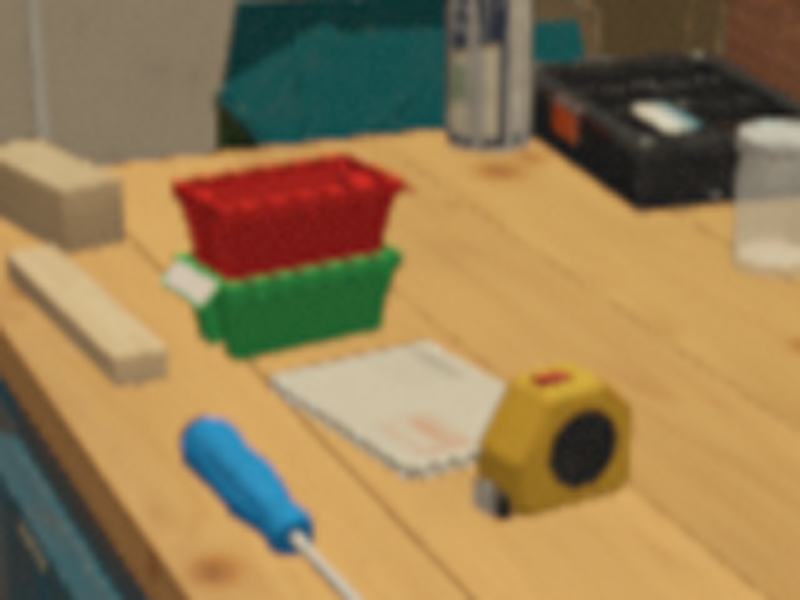

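The views agree. The stack is level about 140 mm left of the book's centre and the tape is upright about 125 mm to its right. The nut is visible in the red bin, and nothing is left on the bench. Handing in.

```bash
python3 -c "
from bench import r
print(r.close_job())"
```

```text
the job is handed in; nothing more can be done
None
```

The kit is laid out as asked and handed in at about 30 s of robot time, with no verdict returned; my last pictures showed everything in place except the bolt, which I released inside the green bin but which the red bin now hides.

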